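# Find the high spot of a scouring wheel on the truing stand

### The job

A rubber-tyred scouring wheel is clamped on the truing stand, and its tyre has one high spot. Handling the delicate gauge lightly, slide its carriage fully home against its stop, so that the sprung pointer stands at the tyre; then turn the wheel slowly by its spinner knob, feel where the high spot rubs hardest on the pointer, stop the wheel with the crown of the high spot right at the pointer, and let go. Leave the other things on the bench where they are.

Things in the scene. Friction and masses are not known exactly. Their poses are not given: they have to be found in the camera images.
- stand: fixed grey cast truing stand, base plate 220 x 360 x 22 mm, bearing housing in its middle. Origin on the bench under the wheel's upright spindle; +z is the spindle. The gauge stands on its -y side, so the pointer slides along its y axis and points to +y, at the spindle, 87 mm above the bench.
- turntable: all that turns on the upright spindle: flange, wheel, aluminium clamp plate 160 mm across (top 113 mm above the bench), nut, spinner knob. Origin on the spindle, 62 mm above the bench; +x points to the knob. Turns endlessly either way, stiff bearing (0.05 N m): it stays where it is left. The wheel is clamped at an unknown angle to the knob.
- nut_top (a point): point on the spindle at the top of the clamp nut, 129 mm above the bench. The scouring wheel round it: black rubber tyre 200 mm across, 39 mm high, top 107 mm above the bench, round but for one high spot that may be anywhere: a smooth swelling 3.5 mm proud at its crown, spread over 22 degrees to either side.
- spinner_grip (a point): grip point of the spinner knob: black upright knob 24 mm across and 42 mm tall (119 to 161 mm above the bench) that spins freely on its own pin, 66 mm out from the spindle. This point is on its axis, 142 mm above the bench.
- gauge: fixed grey pedestal 52 x 95 mm with slide bar and stop plate, carrying the carriage and the sprung pointer; origin under the pedestal, 22 mm above the bench.
- pointer_home (a point): where the pointer's round 8 mm tip ends with the carriage home: 0.5 mm off the round tyre, so it rubs only on the high spot, which pushes it back about 2.5 mm (rubber gives a little) against its spring (2 N per mm, about 5 N on the crown, friction about 0.6). Drag at the knob: 1 N or less off it, 4 to 6 N near the crown. The spring does not turn the wheel.
- thumb_post (a point): point on the carriage's upright black thumb post (18 mm across, its top 137 mm above the bench, standing on a steel block 38 x 44 mm whose top is 97 mm above the bench). The gauge is delicate: push it with under 25 N, or pinch the post with under 12 N a finger. The point is on the post's axis 123 mm above the bench. Home, the post stands 156 mm from the spindle.
- carriage (a joint): travel of the gauge carriage towards the wheel in m: 0 backed off, 0.030 home against the stop. It slides with about 8 N of friction and stays where it is left.
- sandal_left: bystander: finished tan strap sandal, 240 x 90 x 65 mm, origin under its middle
- sandal_right: bystander: its pair, same size
- cement_jar: bystander: jar 68 mm across, 95 mm tall, origin under its middle
- spanner: bystander: steel spanner, 170 mm long, lying flat, origin under its middle
- buckle_tin: bystander: open steel tin 84 mm across, 45 mm tall, origin under its middle
- spare_flange: bystander: steel ring 90 mm across, 10 mm thick, lying flat
- last: bystander: wooden shoe last, 220 x 80 x 95 mm, origin under its middle

How it is judged:
By the outcome, as a careful person would: the job done as asked, in the order asked, and still so for the second after the job is handed in, with the robot touching nothing.
It also fails if it takes over 72 s, if anything falls off the work surface, if the arm or the gripper's body presses on something with over 40 N, if the wrist force passes 120 N, or if a joint passes its speed limit or range.

### The arm

A 6-joint arm with a two-finger parallel gripper is mounted at the origin on the work surface. World frame = base frame: x ahead of the robot, y to its left, z up, the work surface at z = 0. Lengths are in m, angles in rad, forces in N, time in s.
With the tool pointing down it reaches from about 0.35 to 0.975 m from the base axis. Payload 4.9 kg.
Tool frame: the origin (TCP) lies on the centre line of the jaws, within the pads' length; the fingertips stand manip.tip_reach ahead of it and the grasp point (between the pads) is the TCP (manip.tip_reach is the distance from the TCP to the fingertips, in m); z points along the fingers, y is the line along which they close (so a half turn about z gives the same grasp; the last joint's range is limited). The gripper opens to 85 mm and grips with 20 to 120 N. Pads are 22 mm wide; open, the fingers measure 114 mm over their backs; the gripper's body (76 mm by 85 mm) begins 54 mm behind the grasp point. The pads swing forward as they close: fully open they stand 13 mm farther back than shut.
Start: joints at [-1.252, 0.053, 1.613, -0, 1.476, -0.119], TCP at [0.265, -0.566, 0.211] pointing down, gripper open.
Joint ranges: [-3.01, 3.01], [-1.01, 2.22], [0.06, 2.58], [-1.02, 4.17], [0.09, 2.62], [-3.14, 3.14]. Speed limits (rad/s): [2.57, 2.57, 3.14, 3.14, 3.14, 3.14].

### API

Orientations are given as a unit quaternion [w, x, y, z].
In Python, from plant import manip gives the robot as it stands. The module is installed in compiled form; this text tells all that it offers.
- The arm moves only by the tool move_arm, never from a script. Its argument "rows" is a list of rows, each a list of 7 numbers: the shift along the tool's x, y, z in cm, then the turn, a rotation vector about the tool's x, y, z in degrees, then the opening, from -1 (shut) to 1 (fully open). In form: [[tx, ty, tz, ax, ay, az, jaw], ...]. A call has 1 to 20 rows; each row shifts and turns the commanded pose from where the row before left it, along the tool's axes as they then stand; what a row does not reach is not made up. A row lasts 1/12 s, in which the tool goes at most 41.7 mm and 7.16 degrees, less where a joint would pass 70% of its speed; a pose out of reach is approached as far as the arm can. A call is refused whole if a number of a shift passes 4.17 or a number of a turn 7.16, either way. A call with a gripper value outside its range is refused whole. The fingers move at their own pace and stop on an object; the grip force is fixed at half the most. Time passes only in rows, so rows that do not move let the fingers close. It gives the time, the measured TCP pose, the force, the opening and the grip force at its end, in the units of the state.
- manip.state(): the state, without advancing time (a new reading comes with each control period).
- manip.grab_frame(name): name is "scene" or "top" or "wrist"; returns a dict with "img" (480x640x3 uint8, blue, green, red), "mtx" (3x3 intrinsics, pixels), "k1" (the pictures are not rectified: a ray, as slopes to the right and down, at radius r is drawn at 1 + k1 r^2 times it, then the intrinsics apply), "R" (3x3) and "t" (3): a world point X has camera coordinates R X + t. Camera axes: x right, y down, z forward; pixel columns grow to the right and rows downward; lengths in m; the calibration is good to about 2 mm. A picture is of the moment at which its call begins. There is no depth.
- manip.job_done(): hands the job in; it is judged then, once.
The state is a dict: "time": time; "joint_pos": joint angles; "joint_vel": joint speeds; "joint_efforts": joint torques, N m; "tool_pos": TCP position; "tool_rot": TCP orientation; "contact_force": force on the tool from outside, world axes, zero at the start; "ft_torque": the same for the moment, N m; "gripper_width": opening from 0.0 (shut) to 1.0 (fully open); "grasp_force": force on a finger pad.
Only numpy, scipy, OpenCV 4.12 (cv2) and the standard library are available. Lean on these libraries where they do the work, as an engineer would, in place of code of your own. Each camera call takes 0.05 s, during which the arm holds its last target. There are 200 camera calls.

## Working session

There is one attempt and no reset: what is moved stays moved. The work goes in short steps, Python scripts to look and compute and a tool call to move; the robot and the scene stay as the last step left them, time stands still between calls to the robot, and variables do not carry over. Pictures are saved under pics/ and viewed, at most 10 in all, crops included, and the job is handed in when it is done.

Besides the shell and the picture viewer there is one more tool, called by a JSON object that holds its "method" and its "body". move_arm: Moves the arm, as the interface text tells. Its arguments: {"type":"object","properties":{"rows":{"type":"array","items":{"type":"array","items":{"type":"number"}}}},"required":["rows"]}

```bash
mkdir -p pics; cat > h.py <<'E'
import numpy as np, cv2
from plant import manip
def ray(f,u,v):
    K=f["mtx"]; p=np.array([(u-K[0,2])/K[0,0],(v-K[1,2])/K[1,1]]); q=p.copy()
    for _ in range(20): q=p/(1+f["k1"]*(q@q))
    R=np.array(f["R"]); d=R.T@np.array([q[0],q[1],1.]); o=-R.T@np.array(f["t"]); return o,d
def onz(f,u,v,z):
    o,d=ray(f,u,v); return o+d*(z-o[2])/d[2]
def proj(f,X):
    c=np.array(f["R"])@np.array(X)+np.array(f["t"]); s=c[:2]/c[2]; s=s*(1+f["k1"]*(s@s)); K=f["mtx"]
    return np.array([K[0,0]*s[0]+K[0,2],K[1,1]*s[1]+K[1,2]])
E
python3 - <<'E'
from h import *
import pickle
print(manip.state(), manip.tip_reach)
fs={n:manip.grab_frame(n) for n in("top","scene")}
pickle.dump(fs,open("f0.pkl","wb"))
for n,f in fs.items():
    cv2.imwrite(f"pics/{n}0.png",f["img"]); print(n,f["mtx"],f["k1"],-np.array(f["R"]).T@f["t"])
E
```

```text
{'time': 0.0, 'joint_pos': array([-1.25197329e+00,  5.33683316e-02,  1.61429146e+00, -1.48102583e-06,
        1.47599726e+00, -1.19011325e-01]), 'joint_vel': array([ 1.19142028e-03,  7.85229241e-05, -1.64127093e-03,  3.94007895e-04,
       -6.90203012e-04, -5.09381382e-04]), 'joint_efforts': array([ 2.23905125e-03, -3.93683553e+01, -3.70176315e+01, -1.22629416e-05,
        6.91286725e-03,  2.14570974e-05]), 'tool_pos': array([ 0.26477142, -0.56541456,  0.21005747]), 'tool_rot': array([-1.02697644e-03,  9.76132645e-01,  2.17172730e-01, -1.03684499e-04]), 'contact_force': array([-0.20453212,  0.3045691 ,  0.38860524]), 'ft_torque': array([ 0.00214853, -0.04261739, -0.01457422]), 'grasp_force': 0.0, 'gripper_width': 0.9992403314471738} 0.019
top [[483.54947498   0.         320.78388851]
 [  0.         483.54947498 242.91410851]
 [  0.           0.           1.        ]] -0.007618496195975288 [0.39248352 0.04948718 1.19398004]
scene [[452.76327055   0.         315.7770109 ]
 [  0.         452.76327055 238.85190102]
 [  0.           0.           1.        ]] -0.10947390553778713 [ 1.27477268 -0.18492262  1.10225862]
```

View pics/top0.png

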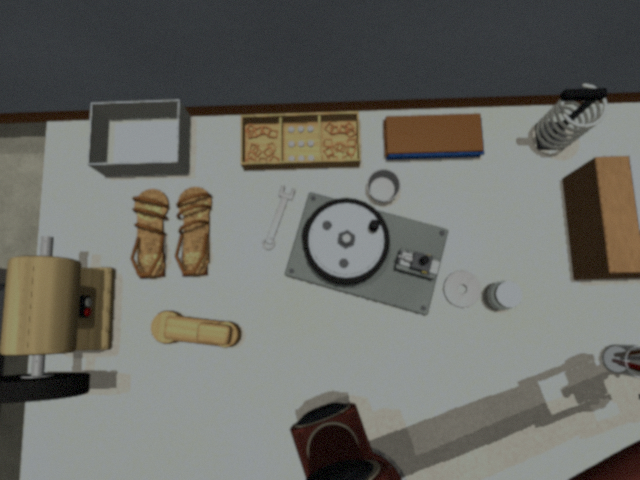

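View pics/scene0.png

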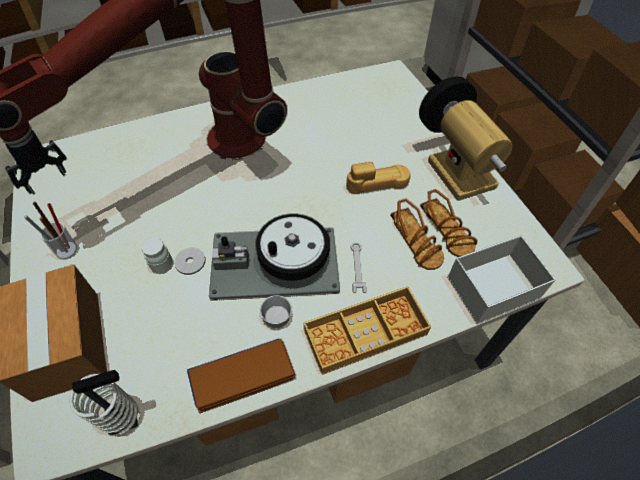

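The top view shows the tyre centred near (347,239), the knob near (376,226) and the thumb post near (425,261). In the scene view the wheel is at (292,245), the knob at (272,246) and the post at (224,242). Next I'll enlarge crops of both views to get precise points.

```bash
python3 - <<'E'
from h import *
import pickle
fs=pickle.load(open("f0.pkl","rb"))
a=fs["top"]["img"][185:320,280:460]; b=fs["scene"]["img"][205:305,200:350]
a=cv2.resize(a,None,fx=4,fy=4,interpolation=cv2.INTER_CUBIC)[:,:720];b=cv2.resize(b,None,fx=5,fy=5,interpolation=cv2.INTER_CUBIC)
cv2.imwrite("pics/a.png",a);cv2.imwrite("pics/b.png",b)
for n in fs:
    f=fs[n]; g=cv2.cvtColor(f["img"],cv2.COLOR_BGR2GRAY); 
    roi=(280,185,460,320) if n=="top" else (200,205,350,305)
    m=np.zeros_like(g); x0,y0,x1,y1=roi; m[y0:y1,x0:x1]=(g[y0:y1,x0:x1]<50)*255
    c,_=cv2.findContours(m,cv2.RETR_CCOMP,cv2.CHAIN_APPROX_NONE)
    for k in c:
        if cv2.contourArea(k)>15:
            M=cv2.moments(k); print(n,cv2.contourArea(k),M["m10"]/M["m00"],M["m01"]/M["m00"],cv2.boundingRect(k), cv2.fitEllipse(k) if len(k)>5 else "")
E
```

```text
top 63.0 423.3888888888889 260.36507936507934 (419, 256, 10, 10) ((423.39825439453125, 260.378173828125), (8.048379898071289, 10.237337112426758), 50.71143341064453)
top 5732.5 345.3142317197267 241.7035615641808 (302, 199, 87, 87) ((345.30987548828125, 241.72532653808594), (85.26399230957031, 85.72128295898438), 155.66021728515625)
top 4747.0 345.3464644336774 240.1427217189804 (306, 201, 80, 79) ((344.96905517578125, 240.31863403320312), (76.10665130615234, 79.19808959960938), 141.0622100830078)
scene 60.0 227.86944444444444 255.475 (219, 251, 17, 9) ((226.95919799804688, 255.17547607421875), (6.797457218170166, 18.034706115722656), 81.70772552490234)
scene 189.5 232.83465259454704 264.5655233069481 (214, 250, 35, 20) ((232.676513671875, 260.1053466796875), (18.871503829956055, 34.725799560546875), 78.95291137695312)
scene 77.0 272.0844155844156 248.14285714285714 (268, 242, 9, 14) ((272.08941650390625, 248.18325805664062), (7.694346904754639, 13.282427787780762), 172.54029846191406)
scene 21.5 291.8062015503876 241.62015503875966 (286, 239, 13, 7) ((291.6918640136719, 241.63365173339844), (5.744473934173584, 10.700918197631836), 85.45410919189453)
scene 54.5 224.74617737003058 242.22629969418958 (221, 237, 9, 12) ((224.67196655273438, 242.77560424804688), (7.429253578186035, 11.748555183410645), 161.39161682128906)
scene 4211.0 292.3254571360722 250.00767830285758 (256, 214, 74, 74) ((292.38104248046875, 250.01332092285156), (72.53211975097656, 74.2295913696289), 41.71544647216797)
scene 2790.5 291.80690437794897 242.4484262079675 (259, 215, 67, 55) ((291.8152770996094, 242.44537353515625), (53.89229202270508, 65.97319030761719), 86.53128051757812)
```

View pics/a.png

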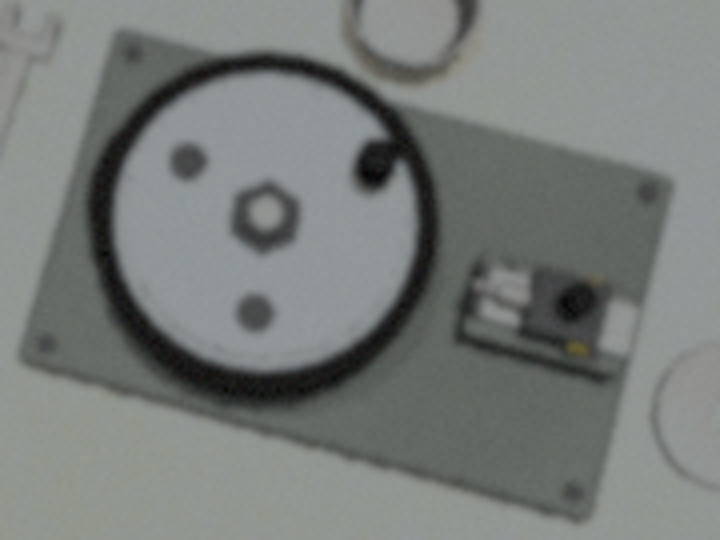

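View pics/b.png

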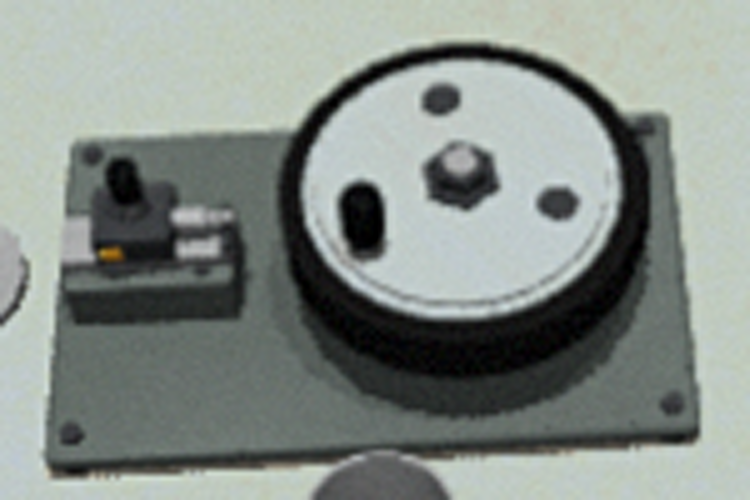

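Crop a (4x, offset 280,185) shows the nut at (267,212), the knob at (375,166), the post at (575,300), and plate corners at (120,30), (672,182), (588,520) and (20,360). Crop b (5x, offset 200,205) shows the nut top at (462,160), the knob top at (362,192) and the post top at (122,163).

```bash
python3 - <<'E'
from h import *
import pickle
from scipy.spatial.transform import Rotation as Ro
fs=pickle.load(open("f0.pkl","rb"));T,S=fs["top"],fs["scene"]
A=lambda x,y:(280+x/4-.375,185+y/4-.375); B=lambda x,y:(200+x/5-.4,205+y/5-.4)
for nm,z,a,b in(("nut",.129,(267,212),(462,158)),("knobmid",.142,(375,166),(362,214)),("post",.125,(575,300),(124,180)),("posttop",.137,(577,297),(122,163))):
    p=A(*a);q=B(*b); o1,d1=ray(T,*p);o2,d2=ray(S,*q)
    s=np.linalg.lstsq(np.c_[d1,-d2],o2-o1,rcond=None)[0]; P,Q=o1+s[0]*d1,o2+s[1]*d2
    print(nm,"top",onz(T,*p,z).round(4),"scene",onz(S,*q,z).round(4),"tri",((P+Q)/2).round(4),"gap",np.linalg.norm(P-Q).round(4))
C=[onz(T,*A(*c),.022) for c in((120,30),(672,182),(588,520),(20,360))]
for i in range(4): d=C[(i+1)%4]-C[i]; print("edge",np.linalg.norm(d).round(4),np.degrees(np.arctan2(d[1],d[0])).round(2))
print("plate centre",np.mean(C,0).round(4))
for c in((345.3,241.7),): print("tyre",onz(T,*c,.0875).round(4))
s=manip.state();q=s["tool_rot"];print(Ro.from_quat(np.r_[q[1:],q[0]]).as_matrix().round(3))
E
```

```text
nut top [0.5866 0.0136 0.129 ] scene [0.5846 0.0172 0.129 ] tri [0.5864 0.0151 0.1321] gap 0.0029
knobmid top [ 0.6084 -0.0465  0.142 ] scene [ 0.6096 -0.0458  0.142 ] tri [ 0.6088 -0.0461  0.141 ] gap 0.001
post top [ 0.5329 -0.1556  0.125 ] scene [ 0.5318 -0.1558  0.125 ] tri [ 0.5327 -0.1556  0.126 ] gap 0.0005
posttop top [ 0.533  -0.1545  0.137 ] scene [ 0.5297 -0.1545  0.137 ] tri [ 0.5324 -0.1542  0.1403] gap 0.0008
edge 0.3537 -107.57
edge 0.2136 162.64
edge 0.3544 72.8
edge 0.2159 -17.54
plate centre [ 0.5688 -0.0382  0.022 ]
tyre [0.5846 0.015  0.0875]
[[ 0.906  0.424 -0.001]
 [ 0.424 -0.906  0.002]
 [ 0.    -0.002 -1.   ]]
```

The points fit the given sizes. The spindle is at about (0.586, 0.015), the post is 178 mm out and the knob radius is 65.5 mm. Stand +y lies at about 72.5°. I'll turn the tool so its x lies along +y, shut the jaws and move to behind the post.

{"method": "move_arm", "body": {"rows": [[0,0,0,0,0,-5.9,-1],[0,0,0,0,0,-5.9,-1],[0,0,0,0,0,-5.9,-1],[0,0,0,0,0,-5.9,-1],[0,0,0,0,0,-5.9,-1],[0,0,0,0,0,-5.9,-1],[0,0,0,0,0,-5.9,-1],[0,0,0,0,0,-5.9,-1],[3.6,1.1,0,0,0,0,-1],[3.6,1.1,0,0,0,0,-1],[3.6,1.1,0,0,0,0,-1],[3.6,1.1,0,0,0,0,-1],[3.6,1.1,0,0,0,0,-1],[3.6,1.1,0,0,0,0,-1],[3.6,1.1,0,0,0,0,-1],[3.6,1.1,0,0,0,0,-1],[3.6,1.1,0,0,0,0,-1],[3.6,1.1,0,0,0,0,-1],[3.6,1.1,0,0,0,0,-1],[3.0,1.0,0,0,0,0,-1]]}}

```text
time: 1.77
tool_pos: [0.5201, -0.1977, 0.2109]
tool_rot: [-0.0, 0.807, 0.59, 0.0]
contact_force: [0.5, -0.3, -0.0]
gripper_width: -0.0
grasp_force: 0.0
```

{"method": "move_arm", "body": {"rows": [[0,0,2.2,0,0,0,-1],[0,0,2.2,0,0,0,-1],[0,0,2.2,0,0,0,-1],[0,0,2.0,0,0,0,-1],[0,0,0,0,0,0,-1],[0,0,0,0,0,0,-1]]}}

```text
time: 2.27
tool_pos: [0.5182, -0.1995, 0.1237]
tool_rot: [-0.002, 0.808, 0.59, -0.001]
contact_force: [0.7, -1.1, 0.9]
gripper_width: -0.003
grasp_force: 0.0
```

```bash
python3 - <<'E'
from h import *
s=manip.state();print(s["tool_pos"],s["contact_force"],s["time"])
f=manip.grab_frame("wrist");cv2.imwrite("pics/w1.png",f["img"]);print(f["mtx"],-np.array(f["R"]).T@f["t"])
for n,X in(("post",(.5325,-.1555,.137)),("pointerhome",(.586-.3007*.1005,.0152-.9537*.1005,.087))):print(n,proj(f,X))
E
```

```text
[ 0.51824948 -0.19946701  0.12373059] [ 0.68515661 -1.11186787  0.86729405] 2.2667
[[359.83902538   0.         322.86288539]
 [  0.         359.83902538 233.65808623]
 [  0.           0.           1.        ]] [ 0.5442567  -0.12277685  0.28615606]
post [321.14761234 200.30245234]
pointerhome [320.45810996  24.56044788]
```

View pics/w1.png

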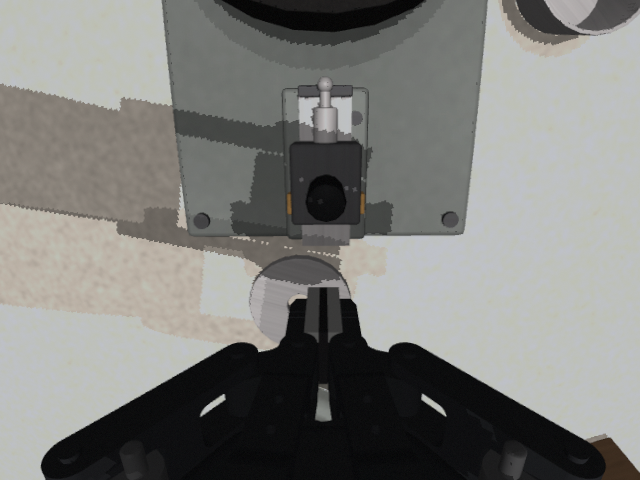

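The wrist view shows the post at (326,195), straight ahead of the shut jaws at (323,300), with the pointer tip at (325,82). I'll advance until I touch the post.

{"method": "move_arm", "body": {"rows": [[0.6,0.1,0,0,0,0,-1],[0.6,0,0,0,0,0,-1],[0.6,0,0,0,0,0,-1],[0,0,0,0,0,0,-1]]}}

```text
time: 2.65
tool_pos: [0.5267, -0.1823, 0.1264]
tool_rot: [0.001, 0.807, 0.59, 0.001]
contact_force: [0.2, -0.5, 0.2]
gripper_width: -0.004
grasp_force: 0.0
```

{"method": "move_arm", "body": {"rows": [[0.2,0,0,0,0,0,-1],[0.2,0,0,0,0,0,-1]]}}

```text
time: 2.82
tool_pos: [0.5273, -0.1793, 0.1257]
tool_rot: [0.0, 0.807, 0.59, 0.0]
contact_force: [-0.2, 0.1, 0.1]
gripper_width: 0.002
grasp_force: 0.0
```

{"method": "move_arm", "body": {"rows": [[0.2,0,0,0,0,0,-1],[0.2,0,0,0,0,0,-1]]}}

```text
time: 2.98
tool_pos: [0.5283, -0.1755, 0.1253]
tool_rot: [-0.0, 0.808, 0.59, -0.0]
contact_force: [0.0, 0.2, -0.7]
gripper_width: 0.001
grasp_force: 0.0
```

{"method": "move_arm", "body": {"rows": [[0.2,0,0,0,0,0,-1],[0.2,0,0,0,0,0,-1]]}}

```text
time: 3.15
tool_pos: [0.5295, -0.1717, 0.1252]
tool_rot: [-0.0, 0.808, 0.59, -0.0]
contact_force: [0.3, -0.7, -0.1]
gripper_width: 0.001
grasp_force: 0.0
```

{"method": "move_arm", "body": {"rows": [[0.2,0,0,0,0,0,-1],[0.2,0,0,0,0,0,-1]]}}

```text
time: 3.32
tool_pos: [0.5307, -0.1679, 0.1253]
tool_rot: [-0.0, 0.808, 0.59, -0.0]
contact_force: [-0.3, 0.0, -0.1]
gripper_width: 0.0
grasp_force: 0.0
```

{"method": "move_arm", "body": {"rows": [[0.15,0,0,0,0,0,-1],[0.1,0,0,0,0,0,-1]]}}

```text
time: 3.48
tool_pos: [0.5315, -0.1654, 0.1253]
tool_rot: [-0.0, 0.808, 0.59, 0.0]
contact_force: [0.3, 0.4, -1.1]
gripper_width: -0.0
grasp_force: 0.0
```

{"method": "move_arm", "body": {"rows": [[0.15,0,0,0,0,0,-1],[0.1,0,0,0,0,0,-1]]}}

```text
time: 3.65
tool_pos: [0.5322, -0.1631, 0.1253]
tool_rot: [-0.0, 0.808, 0.59, 0.0]
contact_force: [0.1, -0.0, -0.4]
gripper_width: 0.003
grasp_force: 0.0
```

```bash
python3 - <<'E'
from h import *
s=manip.state();print(s["tool_pos"],s["contact_force"],s["time"])
f=manip.grab_frame("wrist");cv2.imwrite("pics/w2.png",f["img"])
E
```

```text
[ 0.53224173 -0.16314084  0.12530082] [ 0.1314572  -0.03721151 -0.43035243] 3.65
```

View pics/w2.png

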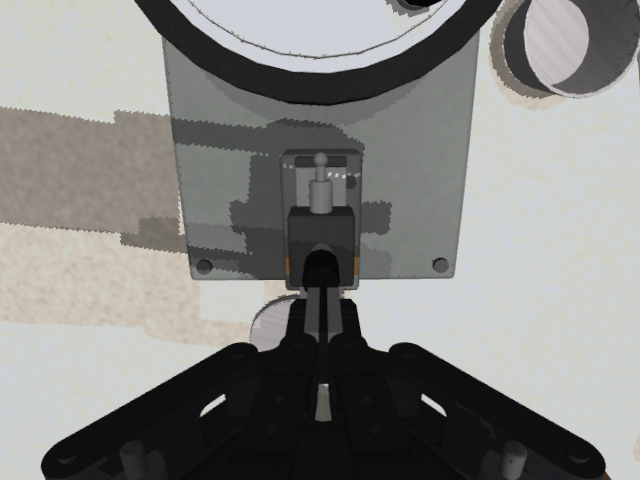

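The post at (322,262) is right at the fingertips (323,288). The force still reads zero, so I'll go on in small steps.

{"method": "move_arm", "body": {"rows": [[0.15,0,0,0,0,0,-1],[0.1,0,0,0,0,0,-1]]}}

```text
time: 3.87
tool_pos: [0.533, -0.1608, 0.1253]
tool_rot: [-0.0, 0.808, 0.59, 0.0]
contact_force: [0.7, -0.4, -0.3]
gripper_width: -0.002
grasp_force: 0.0
```

{"method": "move_arm", "body": {"rows": [[0.15,0,0,0,0,0,-1],[0.1,0,0,0,0,0,-1]]}}

```text
time: 4.03
tool_pos: [0.5338, -0.1583, 0.1253]
tool_rot: [0.0, 0.808, 0.59, 0.0]
contact_force: [-0.1, 0.8, -0.9]
gripper_width: -0.0
grasp_force: 0.0
```

{"method": "move_arm", "body": {"rows": [[0.15,0,0,0,0,0,-1],[0.1,0,0,0,0,0,-1]]}}

```text
time: 4.2
tool_pos: [0.5345, -0.1559, 0.1253]
tool_rot: [-0.0, 0.808, 0.59, 0.0]
contact_force: [-0.3, 0.1, 1.0]
gripper_width: 0.0
grasp_force: 0.0
```

{"method": "move_arm", "body": {"rows": [[0.15,0,0,0,0,0,-1],[0.1,0,0,0,0,0,-1]]}}

```text
time: 4.37
tool_pos: [0.5353, -0.1536, 0.1253]
tool_rot: [-0.0, 0.808, 0.59, 0.0]
contact_force: [-0.5, 0.0, -0.6]
gripper_width: -0.001
grasp_force: 0.0
```

The force is unexpectedly low, so before pressing on I'll check where the post is from frames already taken and a new one, using numbers only.

```bash
python3 - <<'E'
from h import *
import pickle
sp=np.array([.586,.0152]);u=np.array([.3007,.9537])
f=manip.grab_frame("wrist");pickle.dump(f,open("w3.pkl","wb"))
def cam(tp,f0=f,t0=manip.state()["tool_pos"]):   # same yaw: shift camera
    g=dict(f0); g["t"]=np.array(f0["t"])-np.array(f0["R"])@(np.array(tp)-t0); return g
a=cam([.51825,-.19947,.12373]);b=cam([.53224,-.16314,.1253])
for n,g,pix in(("w1 post",a,(327,187)),("w1 tip",a,(325,82)),("w2 post",b,(322,256)),("w2 tip",b,(320,157))):
    z=.137 if "post" in n else .089
    X=onz(g,*pix,z); print(n,X.round(4),"u",((X[:2]-sp)@u).round(4))
print(proj(f,list(manip.state()["tool_pos"][:2])+[.106]))
im=np.hstack([cv2.imread("pics/w2.png")[120:320,240:400],f["img"][120:320,240:400]])
cv2.imwrite("pics/w3.png",cv2.resize(im,None,fx=2.4,fy=2.4,interpolation=cv2.INTER_CUBIC))
E
```

```text
w1 post [ 0.5365 -0.1509  0.137 ] u -0.1733
w1 tip [ 0.5497 -0.1077  0.089 ] u -0.1281
w2 post [ 0.5388 -0.1442  0.137 ] u -0.1662
w2 tip [ 0.5495 -0.107   0.089 ] u -0.1276
[321.28805249 268.6721404 ]
```

View pics/w3.png

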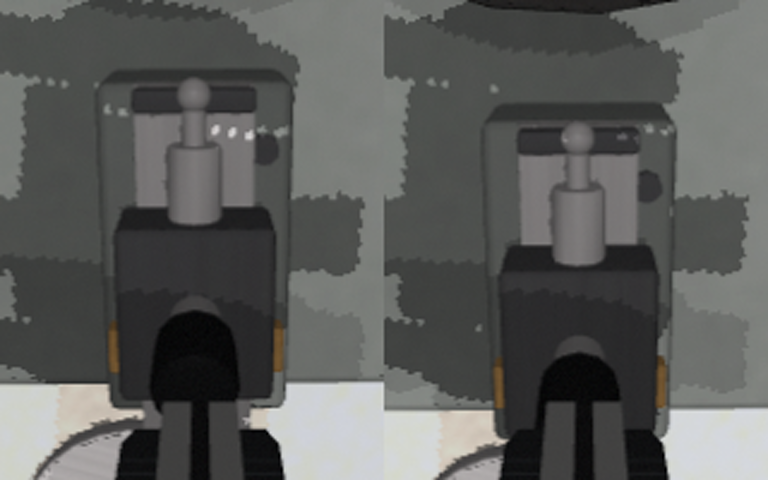

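The carriage has not moved. The crop suggests the fingertips lie over the post's top rather than behind it, so I'll check the tip height by projection.

```bash
python3 - <<'E'
from h import *
import pickle
f=pickle.load(open("w3.pkl","rb"));s=manip.state();p=s["tool_pos"];u=np.array([.3007,.9537]);sp=np.array([.586,.0152])
for off in(-.011,0,.011):
  for z in(.106,.115,.125,.135,.145): X=np.r_[p[:2]+off*u,z]; print(off,z,proj(f,X).round(1))
print("fwd",np.array(f["R"])[2])
for n,pu,z in (("post",-.178,.137),("post",-.178,.097),("post",-.183,.137),("post",-.186,.137),("tip",-.128,.087),("blockfront",-.178+.022,.097),("stop top?",-.1,.062)): print(n,pu,proj(f,np.r_[sp+pu*u,z]).round(1))
print(s["joint_pos"],p)
E
```

```text
-0.011 0.106 [321.4 286.7]
-0.011 0.115 [321.3 294.3]
-0.011 0.125 [321.3 303.6]
-0.011 0.135 [321.2 313.8]
-0.011 0.145 [321.1 325.3]
0 0.106 [321.3 268.7]
0 0.115 [321.2 275.6]
0 0.125 [321.1 284.2]
0 0.135 [321.1 293.6]
0 0.145 [321.  304.2]
0.011 0.106 [321.2 250. ]
0.011 0.115 [321.1 256.3]
0.011 0.125 [321.  263.9]
0.011 0.135 [320.9 272.5]
0.011 0.145 [320.8 282. ]
fwd [-0.09618818 -0.30153796 -0.94858984]
post -0.178 [316.  299.3]
post -0.178 [317.2 265.4]
post -0.183 [316.1 308.6]
post -0.186 [316.2 314.1]
tip -0.128 [316.7 175.8]
blockfront -0.156 [316.9 229. ]
stop top? -0.1 [316.9 122.9]
[-4.12874725e-01 -4.03585525e-02  1.85345281e+00  1.81138243e-04
  1.32850252e+00 -1.03878102e-01] [ 0.53533366 -0.15344024  0.12531248]
```

```bash
python3 - <<'E'
from h import *
f=manip.grab_frame("scene");p=manip.state()["tool_pos"]
for dz in(.054,.02,0,-.019): print(dz,proj(f,p+[0,0,dz]).round(1))
cv2.imwrite("pics/s3.png",cv2.resize(f["img"][180:300,170:330],None,fx=5,fy=5,interpolation=cv2.INTER_CUBIC))
E
```

```text
0.054 [222.3 229. ]
0.02 [224.3 236.8]
0 [225.5 241.3]
-0.019 [226.6 245.4]
```

View pics/s3.png

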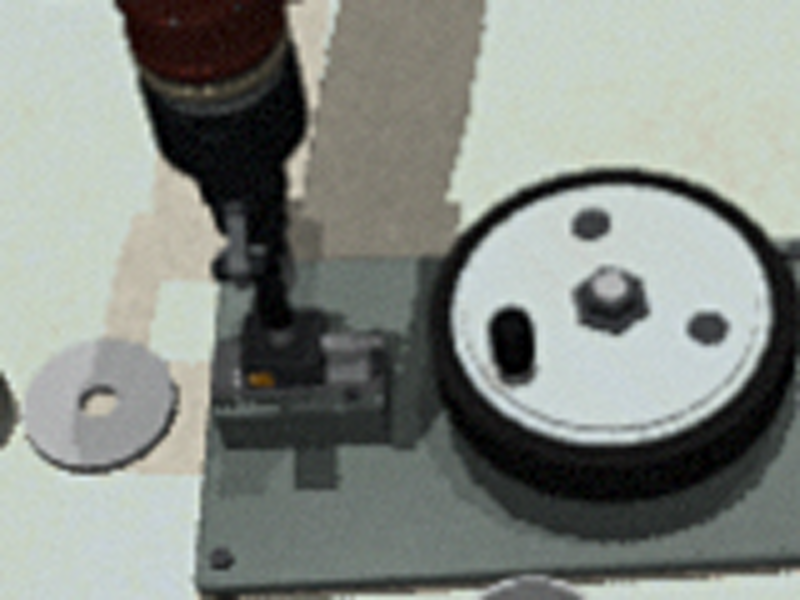

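The scene crop shows the finger directly above the post, at about (275,290). So the shut fingertips stand higher than tip_reach implies. I'll check against the first open-jaw scene picture.

```bash
python3 - <<'E'
from h import *
import pickle
f=pickle.load(open("f0.pkl","rb"))["scene"]
p=np.array([.26477,-.56541,.21006]);y=np.array([.424,-.906,0])
for dz in(.06,.03,.013,0,-.019): print(dz,proj(f,p+y*.05+[0,0,dz]).round(1),proj(f,p-y*.05+[0,0,dz]).round(1))
cv2.imwrite("pics/s0.png",cv2.resize(f["img"][120:240,0:130],None,fx=5,fy=5,interpolation=cv2.INTER_CUBIC))
E
```

```text
0.06 [ 26.7 186.4] [ 60.2 166.2]
0.03 [ 32. 194.] [ 64.8 174. ]
0.013 [ 35.  198.2] [ 67.3 178.3]
0 [ 37.2 201.4] [ 69.2 181.5]
-0.019 [ 40.4 205.9] [ 72.  186.1]
```

View pics/s0.png

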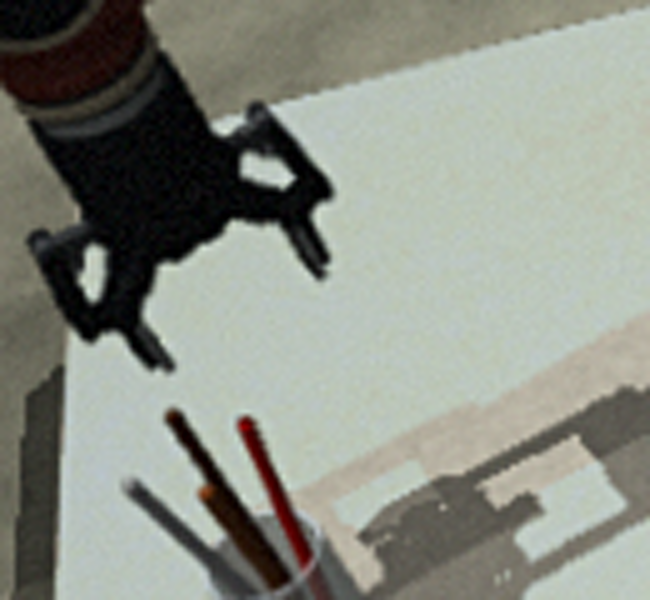

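The open tips in the first picture, at (64,175) and (34,194), match a point 30 mm above the reported TCP. Shut, they stand about 17 mm above it, so I slid over the post without touching it. I'll back off, go 3.4 cm lower and push.

{"method": "move_arm", "body": {"rows": [[-1.5,0,0,0,0,0,-1],[-1.5,0,0,0,0,0,-1],[-1.4,0,0,0,0,0,-1],[0,0,0,0,0,0,-1],[0,0,1.2,0,0,0,-1],[0,0,1.2,0,0,0,-1],[0,0,1.0,0,0,0,-1],[0,0,0,0,0,0,-1]]}}

```text
time: 5.13
tool_pos: [0.5196, -0.1939, 0.087]
tool_rot: [-0.003, 0.807, 0.59, -0.001]
contact_force: [-0.8, -0.0, -1.3]
gripper_width: 0.0
grasp_force: 0.0
```

{"method": "move_arm", "body": {"rows": [[0.5,0,0,0,0,0,-1],[0.5,0,0,0,0,0,-1],[0,0,0,0,0,0,-1],[0,0,0,0,0,0,-1]]}}

```text
time: 5.47
tool_pos: [0.5256, -0.1858, 0.092]
tool_rot: [0.001, 0.807, 0.59, 0.0]
contact_force: [-0.0, -0.2, 0.1]
gripper_width: -0.001
grasp_force: 0.0
```

{"method": "move_arm", "body": {"rows": [[0.15,0,0,0,0,0,-1],[0.15,0,0,0,0,0,-1]]}}

```text
time: 5.63
tool_pos: [0.5262, -0.1833, 0.0918]
tool_rot: [0.0, 0.808, 0.59, 0.0]
contact_force: [0.3, 0.5, 0.3]
gripper_width: 0.0
grasp_force: 0.0
```

{"method": "move_arm", "body": {"rows": [[0.15,0,0,0,0,0,-1],[0.15,0,0,0,0,0,-1]]}}

```text
time: 5.8
tool_pos: [0.5268, -0.1803, 0.0915]
tool_rot: [0.0, 0.808, 0.59, 0.0]
contact_force: [-0.5, -0.1, -0.4]
gripper_width: -0.0
grasp_force: 0.0
```

{"method": "move_arm", "body": {"rows": [[0.15,0,0,0,0,0,-1],[0.15,0,0,0,0,0,-1]]}}

```text
time: 5.97
tool_pos: [0.5277, -0.1774, 0.0913]
tool_rot: [0.0, 0.808, 0.59, -0.0]
contact_force: [-0.7, 0.3, -0.3]
gripper_width: 0.001
grasp_force: 0.0
```

{"method": "move_arm", "body": {"rows": [[0.15,0,0,0,0,0,-1],[0.15,0,0,0,0,0,-1]]}}

```text
time: 6.13
tool_pos: [0.5281, -0.1761, 0.0914]
tool_rot: [0.001, 0.807, 0.59, -0.002]
contact_force: [-3.2, -7.0, -0.5]
gripper_width: 0.002
grasp_force: 4.1
```

{"method": "move_arm", "body": {"rows": [[0.15,0,0,0,0,0,-1],[0.15,0,0,0,0,0,-1]]}}

```text
time: 6.3
tool_pos: [0.5287, -0.174, 0.0914]
tool_rot: [0.001, 0.808, 0.59, -0.002]
contact_force: [-3.8, -7.6, 0.1]
gripper_width: 0.001
grasp_force: 4.2
```

Contact: 8 N and the carriage is sliding. About 22 mm remains.

{"method": "move_arm", "body": {"rows": [[0.15,0,0,0,0,0,-1],[0.15,0,0,0,0,0,-1],[0.15,0,0,0,0,0,-1]]}}

```text
time: 6.55
tool_pos: [0.53, -0.1698, 0.0914]
tool_rot: [0.001, 0.808, 0.59, -0.002]
contact_force: [-3.7, -8.5, 0.2]
gripper_width: 0.004
grasp_force: 4.3
```

{"method": "move_arm", "body": {"rows": [[0.15,0,0,0,0,0,-1],[0.15,0,0,0,0,0,-1],[0.15,0,0,0,0,0,-1]]}}

```text
time: 6.8
tool_pos: [0.5314, -0.1655, 0.0914]
tool_rot: [0.001, 0.808, 0.59, -0.002]
contact_force: [-3.6, -8.3, -0.4]
gripper_width: 0.001
grasp_force: 4.3
```

{"method": "move_arm", "body": {"rows": [[0.15,0,0,0,0,0,-1],[0.15,0,0,0,0,0,-1]]}}

```text
time: 6.97
tool_pos: [0.5323, -0.1627, 0.0914]
tool_rot: [0.001, 0.808, 0.59, -0.002]
contact_force: [-3.6, -7.6, 0.3]
gripper_width: 0.002
grasp_force: 4.3
```

{"method": "move_arm", "body": {"rows": [[0.1,0,0,0,0,0,-1],[0.1,0,0,0,0,0,-1]]}}

```text
time: 7.13
tool_pos: [0.5329, -0.1607, 0.0913]
tool_rot: [0.001, 0.808, 0.59, -0.002]
contact_force: [-3.5, -8.3, 0.9]
gripper_width: 0.0
grasp_force: 4.2
```

{"method": "move_arm", "body": {"rows": [[0.1,0,0,0,0,0,-1],[0.1,0,0,0,0,0,-1]]}}

```text
time: 7.3
tool_pos: [0.5335, -0.1589, 0.0914]
tool_rot: [0.001, 0.808, 0.59, -0.002]
contact_force: [-3.8, -7.3, -0.0]
gripper_width: -0.004
grasp_force: 4.2
```

{"method": "move_arm", "body": {"rows": [[0.1,0,0,0,0,0,-1],[0.1,0,0,0,0,0,-1]]}}

```text
time: 7.47
tool_pos: [0.5341, -0.1569, 0.0914]
tool_rot: [0.001, 0.808, 0.59, -0.002]
contact_force: [-2.5, -7.7, 0.6]
gripper_width: -0.001
grasp_force: 4.2
```

{"method": "move_arm", "body": {"rows": [[0.05,0,0,0,0,0,-1],[0.05,0,0,0,0,0,-1]]}}

```text
time: 7.63
tool_pos: [0.5344, -0.1559, 0.0913]
tool_rot: [0.001, 0.808, 0.59, -0.002]
contact_force: [-3.5, -6.8, 0.4]
gripper_width: 0.001
grasp_force: 4.1
```

{"method": "move_arm", "body": {"rows": [[0.05,0,0,0,0,0,-1],[0.05,0,0,0,0,0,-1]]}}

```text
time: 7.8
tool_pos: [0.5347, -0.155, 0.0913]
tool_rot: [0.001, 0.808, 0.59, -0.002]
contact_force: [-3.7, -7.9, 0.8]
gripper_width: 0.001
grasp_force: 4.1
```

{"method": "move_arm", "body": {"rows": [[0.05,0,0,0,0,0,-1],[0.05,0,0,0,0,0,-1]]}}

```text
time: 7.97
tool_pos: [0.535, -0.154, 0.0913]
tool_rot: [0.001, 0.808, 0.59, -0.002]
contact_force: [-3.7, -7.5, 1.1]
gripper_width: -0.001
grasp_force: 4.1
```

{"method": "move_arm", "body": {"rows": [[0.05,0,0,0,0,0,-1],[0.05,0,0,0,0,0,-1]]}}

```text
time: 8.13
tool_pos: [0.5352, -0.1533, 0.0914]
tool_rot: [0.001, 0.808, 0.59, -0.002]
contact_force: [-3.1, -8.6, 0.3]
gripper_width: 0.001
grasp_force: 5.0
```

{"method": "move_arm", "body": {"rows": [[0.05,0,0,0,0,0,-1],[0,0,0,0,0,0,-1]]}}

```text
time: 8.3
tool_pos: [0.5352, -0.1533, 0.0914]
tool_rot: [0.002, 0.808, 0.59, -0.003]
contact_force: [-4.3, -10.0, 0.1]
gripper_width: 0.001
grasp_force: 5.3
```

{"method": "move_arm", "body": {"rows": [[0.05,0,0,0,0,0,-1],[0,0,0,0,0,0,-1]]}}

```text
time: 8.47
tool_pos: [0.5352, -0.1533, 0.0914]
tool_rot: [0.002, 0.808, 0.59, -0.003]
contact_force: [-5.9, -11.4, 0.5]
gripper_width: -0.001
grasp_force: 6.0
```

{"method": "move_arm", "body": {"rows": [[0.05,0,0,0,0,0,-1],[0,0,0,0,0,0,-1]]}}

```text
time: 8.63
tool_pos: [0.5352, -0.1533, 0.0914]
tool_rot: [0.002, 0.808, 0.59, -0.004]
contact_force: [-5.2, -12.1, 0.7]
gripper_width: -0.0
grasp_force: 6.8
```

The carriage is home: the position stays put while the force climbs to 13 N. I'll back off, rise, open and go above the knob.

{"method": "move_arm", "body": {"rows": [[-0.5,0,0,0,0,0,-1],[-1.0,0,0,0,0,0,-1],[-0.3,0,0,0,0,0,-1],[0,0,-2.0,0,0,0,-1],[0,0,-2.5,0,0,0,-1],[0,0,-2.9,0,0,0,-0.5],[2.5,0.6,0,0,0,0,0],[2.6,0.7,0,0,0,0,0],[2.6,0.7,0,0,0,0,0],[2.6,0.7,0,0,0,0,0],[2.5,0.7,0,0,0,0,0],[1.1,0.4,0,0,0,0,0],[0,0,0,0,0,0,0],[0,0,0,0,0,0,0],[0,0,0,0,0,0,0]]}}

```text
time: 9.88
tool_pos: [0.6091, -0.0466, 0.1651]
tool_rot: [-0.0, 0.808, 0.59, -0.0]
contact_force: [-0.6, -0.1, 0.9]
gripper_width: 0.5
grasp_force: 0.0
```

```bash
python3 - <<'E'
from h import *
import pickle
s=manip.state();p=s["tool_pos"]
f=manip.grab_frame("wrist");pickle.dump(f,open("w4.pkl","wb"))
g=manip.grab_frame("top");pickle.dump(g,open("t4.pkl","wb"))
cv2.imwrite("pics/w4.png",f["img"])
print(p,s["gripper_width"],s["contact_force"])
d=np.array([.6088,-.0462])-p[:2];q=s["tool_rot"];yaw=2*np.arctan2(q[2],q[1]);print("yaw",np.degrees(yaw),"need x,y cm",100*(d@[np.cos(yaw),np.sin(yaw)]),100*(d@[np.sin(yaw),-np.cos(yaw)]))
print("knob top",proj(f,[.6088,-.0462,.161]),"bottom",proj(f,[.6088,-.0462,.119]),"nut",proj(f,[.586,.0152,.129]),"tcp",proj(f,p),"ptr home",proj(f,[.586-.3007*.1005,.0152-.9537*.1005,.087]))
E
```

```text
[ 0.60912518 -0.04658636  0.16511571] 0.5000207972625295 [-0.62677994 -0.05656673  0.90285591]
yaw 72.24767316887981 need x,y cm 0.026881133870434993 -0.04274935436881522
knob top [320.33919193 280.52914195] bottom [320.80421203 250.755331  ] nut [247.20072484 170.10198944] tcp [321.13941817 284.63450109] ptr home [267.94698331 296.16368614]
```

View pics/w4.png

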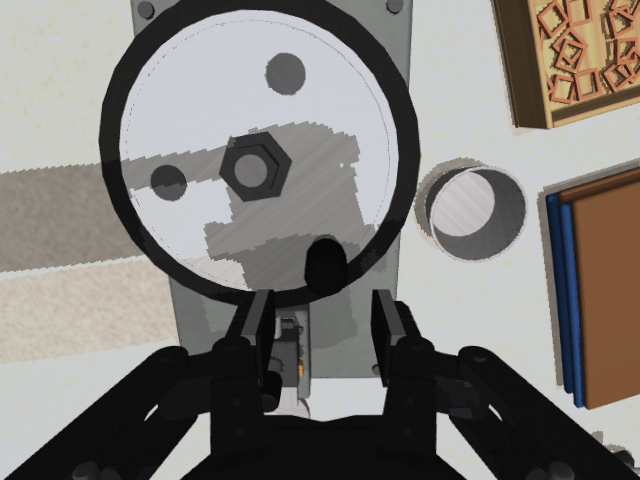

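The wrist view shows the knob at (326,270) between the open pads (midpoint about 323) and the nut at (252,170), all as predicted. I'll descend and grip, then look for the swelling in the saved frames numerically.

{"method": "move_arm", "body": {"rows": [[0.1,0.1,0,0,0,0,0],[0,0,2.0,0,0,0,0],[0,0,2.0,0,0,0,0],[0,0,1.5,0,0,0,0],[0,0,0,0,0,0,0],[0,0,0,0,0,0,-0.2],[0,0,0,0,0,0,-1],[0,0,0,0,0,0,-1],[0,0,0,0,0,0,-1],[0,0,0,0,0,0,-1],[0,0,0,0,0,0,-1]]}}

```text
time: 10.9
tool_pos: [0.6117, -0.0453, 0.1117]
tool_rot: [0.001, 0.808, 0.59, 0.001]
contact_force: [-1.0, -0.6, 3.3]
gripper_width: 0.257
grasp_force: 60.1
```

```bash
python3 - <<'E'
from h import *
import pickle
from scipy.ndimage import map_coordinates
for n in("w4","t4","f0"):
    f=pickle.load(open(n+".pkl","rb")); f=f["top"] if n=="f0" else f
    g=cv2.cvtColor(f["img"],cv2.COLOR_BGR2GRAY).astype(float)
    c=np.array([.5875,.0145]) if n!="w4" else np.array([.590,.0145])
    rs=np.arange(.085,.115,.00025); A=np.arange(-180,180,4); R=[]
    for a in A:
        P=np.array([proj(f,[c[0]+r*np.cos(np.radians(a)),c[1]+r*np.sin(np.radians(a)),.100]) for r in rs])
        v=map_coordinates(g,[P[:,1],P[:,0]],order=1,mode="nearest"); v=np.convolve(np.pad(v,4,mode='edge'),np.ones(9)/9,'valid')
        d=np.gradient(v)[20:]; R.append(rs[20+np.argmax(d)] if v.min()<60 else np.nan)
    R=np.array(R);a=np.radians(A);M=np.c_[np.ones(len(a)),np.cos(a),np.sin(a),np.cos(2*a),np.sin(2*a)][:,:3]
    ok=~np.isnan(R)
    for _ in range(8):
        k=np.linalg.lstsq(M[ok],R[ok],rcond=None)[0];e=R-M@k;ok=~np.isnan(R)&(abs(e)<.0015)
    print(n,k.round(4));print(" ".join(f"{x}:{y*1000:.1f}" for x,y in zip(A,e)))
E
```

```text
w4 [ 0.1021 -0.0039 -0.0006]
-180:0.1 -176:0.0 -172:0.0 -168:0.0 -164:-0.2 -160:-0.1 -156:0.4 -152:-0.3 -148:5.1 -144:0.5 -140:-0.4 -136:-0.3 -132:0.1 -128:-0.2 -124:-0.2 -120:5.5 -116:0.4 -112:-11.8 -108:3.9 -104:0.4 -100:-0.6 -96:4.7 -92:0.2 -88:-0.3 -84:0.2 -80:0.7 -76:-0.5 -72:-0.2 -68:0.1 -64:-0.2 -60:-0.2 -56:0.6 -52:-0.2 -48:-0.2 -44:-0.2 -40:-0.0 -36:-0.1 -32:13.1 -28:14.3 -24:-0.0 -20:-0.4 -16:0.5 -12:-0.2 -8:-0.3 -4:0.2 0:0.3 4:0.1 8:0.3 12:4.1 16:8.8 20:14.3 24:-0.0 28:0.1 32:0.0 36:0.2 40:0.3 44:0.1 48:-0.0 52:13.5 56:2.6 60:-6.4 64:-0.6 68:-8.3 72:-7.5 76:-8.5 80:-10.8 84:-9.3 88:2.4 92:-1.1 96:5.9 100:0.1 104:0.3 108:-0.7 112:-0.2 116:1.0 120:-0.2 124:0.0 128:0.3 132:-0.2 136:0.1 140:0.4 144:0.2 148:-0.3 152:0.1 156:-0.1 160:0.0 164:-0.1 168:0.0 172:-0.3 176:0.4
t4 [ 0.1006 -0.0029  0.0011]
-180:6.4 -176:7.3 -172:-0.9 -168:9.7 -164:-4.4 -160:-8.5 -156:-11.1 -152:0.1 -148:-8.5 -144:4.2 -140:9.1 -136:-2.4 -132:10.3 -128:2.0 -124:8.4 -120:-8.4 -116:3.9 -112:3.3 -108:-3.5 -104:-4.7 -100:1.2 -96:3.2 -92:0.7 -88:-0.6 -84:-2.2 -80:-0.5 -76:-0.8 -72:-1.1 -68:4.8 -64:0.4 -60:-7.
[... 558 characters left out ...]
56:0.1 -152:1.2 -148:0.4 -144:-0.5 -140:-0.3 -136:-0.7 -132:-0.3 -128:-0.6 -124:-1.9 -120:-1.5 -116:-1.1 -112:-0.9 -108:-2.7 -104:-1.8 -100:-2.9 -96:1.0 -92:0.9 -88:-0.7 -84:-0.0 -80:-0.6 -76:1.3 -72:0.2 -68:-0.7 -64:0.2 -60:-0.7 -56:0.9 -52:1.2 -48:1.5 -44:0.6 -40:0.6 -36:-0.3 -32:0.7 -28:-0.0 -24:-0.5 -20:-0.5 -16:-0.0 -12:0.9 -8:-0.1 -4:1.6 0:1.5 4:-0.3 8:0.4 12:-0.7 16:0.9 20:0.5 24:-0.3 28:-0.7 32:-0.6 36:-0.8 40:-1.4 44:-1.1 48:-1.7 52:-1.1 56:-1.1 60:0.8 64:1.1 68:0.9 72:3.0 76:1.3 80:-0.4 84:1.0 88:-1.9 92:-1.8 96:-1.5 100:-2.9 104:-1.5 108:-1.9 112:-2.0 116:-1.2 120:-0.0 124:-0.1 128:1.0 132:-1.5 136:0.7 140:6.3 144:0.6 148:4.8 152:2.0 156:6.5 160:6.0 164:1.8 168:4.8 172:5.8 176:5.4
```

The wrist frame shows the tyre round everywhere except the stretch at world angles 52–96°, which it cannot see. The top frames bulge near 72°, almost opposite the pointer. I'll turn about 140° and then feel finely.

```bash
cat > rows.py <<'E'
import numpy as np,sys
a0,a1,st=map(float,sys.argv[1:4]); r=float(sys.argv[4]) if len(sys.argv)>4 else 6.6
n=int(round(abs(a1-a0)/st)); A=np.radians(np.linspace(a0,a1,n+1)); P=np.round(np.c_[r*np.cos(A),-r*np.sin(A)],2); D=np.diff(P,axis=0).round(2)
for i in range(0,n,4): print(" ".join(f"[{x:g},{y:g}]" for x,y in D[i:i+4]))
E
python3 rows.py -141 0 3; echo; python3 rows.py 0 76 2
```

```text
[0.23,0.27] [0.23,0.25] [0.25,0.23] [0.27,0.23]
[0.27,0.21] [0.29,0.2] [0.29,0.18] [0.3,0.16]
[0.32,0.15] [0.31,0.13] [0.33,0.12] [0.33,0.1]
[0.34,0.08] [0.34,0.06] [0.34,0.04] [0.34,0.03]
[0.35,0.01] [0.35,-0.01] [0.34,-0.03] [0.34,-0.04]
[0.34,-0.06] [0.34,-0.08] [0.33,-0.1] [0.33,-0.12]
[0.31,-0.13] [0.32,-0.15] [0.3,-0.16] [0.29,-0.18]
[0.29,-0.2] [0.27,-0.21] [0.27,-0.23] [0.25,-0.23]
[0.23,-0.25] [0.23,-0.27] [0.21,-0.27] [0.2,-0.29]
[0.18,-0.29] [0.16,-0.3] [0.15,-0.32] [0.13,-0.31]
[0.12,-0.33] [0.1,-0.33] [0.08,-0.34] [0.06,-0.34]
[0.04,-0.34] [0.03,-0.34] [0.01,-0.35]

[0,-0.23] [-0.02,-0.23] [-0.02,-0.23] [-0.02,-0.23]
[-0.04,-0.23] [-0.04,-0.22] [-0.06,-0.23] [-0.06,-0.22]
[-0.06,-0.22] [-0.08,-0.22] [-0.08,-0.21] [-0.09,-0.21]
[-0.1,-0.21] [-0.1,-0.21] [-0.11,-0.2] [-0.12,-0.2]
[-0.13,-0.19] [-0.13,-0.19] [-0.14,-0.18] [-0.14,-0.18]
[-0.16,-0.18] [-0.15,-0.16] [-0.17,-0.17] [-0.16,-0.15]
[-0.18,-0.16] [-0.18,-0.14] [-0.18,-0.14] [-0.19,-0.13]
[-0.19,-0.13] [-0.2,-0.12] [-0.2,-0.11] [-0.21,-0.1]
[-0.21,-0.1] [-0.21,-0.09] [-0.21,-0.08] [-0.22,-0.08]
[-0.22,-0.06] [-0.22,-0.06]
```

{"method": "move_arm", "body": {"rows": [[0.23,0.27,0,0,0,0,-1],[0.23,0.25,0,0,0,0,-1],[0.25,0.23,0,0,0,0,-1],[0.27,0.23,0,0,0,0,-1]]}}

```text
time: 11.23
tool_pos: [0.6244, -0.0385, 0.1117]
tool_rot: [0.001, 0.808, 0.59, 0.001]
contact_force: [-2.1, 0.4, 6.3]
gripper_width: 0.256
grasp_force: 60.4
```

{"method": "move_arm", "body": {"rows": [[0.27,0.21,0,0,0,0,-1],[0.29,0.2,0,0,0,0,-1],[0.29,0.18,0,0,0,0,-1],[0.3,0.16,0,0,0,0,-1]]}}

```text
time: 11.57
tool_pos: [0.6348, -0.0296, 0.1117]
tool_rot: [0.0, 0.807, 0.59, 0.001]
contact_force: [-2.0, 2.0, 7.6]
gripper_width: 0.257
grasp_force: 60.4
```

{"method": "move_arm", "body": {"rows": [[0.32,0.15,0,0,0,0,-1],[0.31,0.13,0,0,0,0,-1],[0.33,0.12,0,0,0,0,-1],[0.33,0.1,0,0,0,0,-1]]}}

```text
time: 11.9
tool_pos: [0.6433, -0.0188, 0.1117]
tool_rot: [0.0, 0.807, 0.59, 0.0]
contact_force: [-3.5, 0.9, 6.4]
gripper_width: 0.253
grasp_force: 60.5
```

{"method": "move_arm", "body": {"rows": [[0.34,0.08,-0.1,0,0,0,-1],[0.34,0.06,0,0,0,0,-1],[0.34,0.04,0,0,0,0,-1],[0.34,0.03,0,0,0,0,-1]]}}

```text
time: 12.23
tool_pos: [0.6491, -0.0068, 0.1117]
tool_rot: [0.0, 0.808, 0.59, 0.0]
contact_force: [-2.0, -0.1, 4.8]
gripper_width: 0.257
grasp_force: 60.2
```

{"method": "move_arm", "body": {"rows": [[0.35,0.01,0,0,0,0,-1],[0.35,-0.01,0,0,0,0,-1],[0.34,-0.03,0,0,0,0,-1],[0.34,-0.04,0,0,0,0,-1]]}}

```text
time: 12.57
tool_pos: [0.6525, 0.0065, 0.1117]
tool_rot: [0.0, 0.808, 0.59, 0.0]
contact_force: [-3.6, -0.5, 6.5]
gripper_width: 0.256
grasp_force: 60.3
```

{"method": "move_arm", "body": {"rows": [[0.34,-0.06,0,0,0,0,-1],[0.34,-0.08,0,0,0,0,-1],[0.33,-0.1,0,0,0,0,-1],[0.33,-0.12,0,0,0,0,-1]]}}

```text
time: 12.9
tool_pos: [0.653, 0.0202, 0.1117]
tool_rot: [0.0, 0.808, 0.59, -0.0]
contact_force: [-2.1, -2.1, 6.0]
gripper_width: 0.253
grasp_force: 60.3
```

{"method": "move_arm", "body": {"rows": [[0.31,-0.13,0,0,0,0,-1],[0.32,-0.15,0,0,0,0,-1],[0.3,-0.16,0,0,0,0,-1],[0.29,-0.18,0,0,0,0,-1]]}}

```text
time: 13.23
tool_pos: [0.6508, 0.0335, 0.1117]
tool_rot: [0.0, 0.808, 0.59, -0.0]
contact_force: [-2.9, -1.8, 5.2]
gripper_width: 0.256
grasp_force: 60.3
```

{"method": "move_arm", "body": {"rows": [[0.29,-0.2,0,0,0,0,-1],[0.27,-0.21,0,0,0,0,-1],[0.27,-0.23,0,0,0,0,-1],[0.25,-0.23,0,0,0,0,-1]]}}

```text
time: 13.57
tool_pos: [0.6458, 0.0463, 0.1117]
tool_rot: [0.001, 0.808, 0.59, -0.0]
contact_force: [-2.6, -2.9, 5.0]
gripper_width: 0.255
grasp_force: 60.3
```

{"method": "move_arm", "body": {"rows": [[0.23,-0.25,0,0,0,0,-1],[0.23,-0.27,0,0,0,0,-1],[0.21,-0.27,0,0,0,0,-1],[0.2,-0.29,0,0,0,0,-1]]}}

```text
time: 13.9
tool_pos: [0.6383, 0.0578, 0.1117]
tool_rot: [0.001, 0.808, 0.59, -0.0]
contact_force: [-2.0, -3.7, 6.4]
gripper_width: 0.257
grasp_force: 60.3
```

{"method": "move_arm", "body": {"rows": [[0.18,-0.29,0,0,0,0,-1],[0.16,-0.3,0,0,0,0,-1],[0.15,-0.32,0,0,0,0,-1],[0.13,-0.31,0,0,0,0,-1]]}}

```text
time: 14.23
tool_pos: [0.6285, 0.0675, 0.1117]
tool_rot: [0.001, 0.808, 0.59, 0.0]
contact_force: [-0.7, -3.4, 5.5]
gripper_width: 0.256
grasp_force: 60.3
```

{"method": "move_arm", "body": {"rows": [[0.12,-0.33,0,0,0,0,-1],[0.1,-0.33,0,0,0,0,-1],[0.08,-0.34,0,0,0,0,-1],[0.06,-0.34,0,0,0,0,-1]]}}

```text
time: 14.57
tool_pos: [0.6169, 0.075, 0.1117]
tool_rot: [0.001, 0.808, 0.59, 0.0]
contact_force: [-0.5, -3.6, 3.9]
gripper_width: 0.258
grasp_force: 60.3
```

{"method": "move_arm", "body": {"rows": [[0.04,-0.34,0,0,0,0,-1],[0.03,-0.34,0,0,0,0,-1],[0.01,-0.35,0,0,0,0,-1]]}}

```text
time: 14.82
tool_pos: [0.6074, 0.079, 0.1117]
tool_rot: [0.001, 0.808, 0.59, 0.0]
contact_force: [0.1, -4.5, 5.3]
gripper_width: 0.255
grasp_force: 60.3
```

{"method": "move_arm", "body": {"rows": [[-0.06,-0.23,0,0,0,0,-1],[-0.02,-0.23,0,0,0,0,-1]]}}

```text
time: 14.98
tool_pos: [0.6028, 0.0802, 0.1117]
tool_rot: [0.0, 0.808, 0.59, 0.001]
contact_force: [0.1, -1.3, 4.1]
gripper_width: 0.257
grasp_force: 60.3
```

{"method": "move_arm", "body": {"rows": [[-0.02,-0.23,0,0,0,0,-1],[-0.02,-0.23,0,0,0,0,-1]]}}

```text
time: 15.15
tool_pos: [0.5982, 0.0811, 0.1117]
tool_rot: [0.0, 0.808, 0.59, 0.001]
contact_force: [0.0, -1.9, 5.0]
gripper_width: 0.257
grasp_force: 60.3
```

{"method": "move_arm", "body": {"rows": [[-0.04,-0.23,0,0,0,0,-1],[-0.04,-0.22,0,0,0,0,-1]]}}

```text
time: 15.32
tool_pos: [0.5937, 0.0817, 0.1117]
tool_rot: [0.0, 0.808, 0.59, 0.001]
contact_force: [1.3, -1.5, 5.2]
gripper_width: 0.256
grasp_force: 60.3
```

{"method": "move_arm", "body": {"rows": [[-0.06,-0.23,0,0,0,0,-1],[-0.06,-0.22,0,0,0,0,-1]]}}

```text
time: 15.48
tool_pos: [0.5891, 0.0821, 0.1117]
tool_rot: [0.0, 0.808, 0.59, 0.001]
contact_force: [0.6, -1.0, 5.8]
gripper_width: 0.255
grasp_force: 60.3
```

{"method": "move_arm", "body": {"rows": [[-0.06,-0.22,0,0,0,0,-1],[-0.08,-0.22,0,0,0,0,-1]]}}

```text
time: 15.65
tool_pos: [0.5847, 0.0821, 0.1117]
tool_rot: [0.0, 0.808, 0.59, 0.001]
contact_force: [2.8, -1.1, 4.2]
gripper_width: 0.257
grasp_force: 60.3
```

{"method": "move_arm", "body": {"rows": [[-0.08,-0.21,0,0,0,0,-1],[-0.09,-0.21,0,0,0,0,-1]]}}

```text
time: 15.82
tool_pos: [0.5803, 0.0817, 0.1117]
tool_rot: [0.0, 0.808, 0.59, 0.001]
contact_force: [4.2, 0.0, 5.2]
gripper_width: 0.261
grasp_force: 60.2
```

{"method": "move_arm", "body": {"rows": [[-0.1,-0.21,0,0,0,0,-1],[-0.1,-0.21,0,0,0,0,-1]]}}

```text
time: 15.98
tool_pos: [0.5756, 0.0811, 0.1117]
tool_rot: [0.0, 0.808, 0.59, 0.001]
contact_force: [4.7, -0.8, 3.3]
gripper_width: 0.254
grasp_force: 60.1
```

{"method": "move_arm", "body": {"rows": [[-0.11,-0.2,0,0,0,0,-1],[-0.12,-0.2,0,0,0,0,-1]]}}

```text
time: 16.15
tool_pos: [0.5713, 0.0801, 0.1117]
tool_rot: [0.0, 0.808, 0.59, 0.001]
contact_force: [6.0, -0.1, 3.0]
gripper_width: 0.257
grasp_force: 60.1
```

{"method": "move_arm", "body": {"rows": [[-0.13,-0.19,0,0,0,0,-1],[-0.13,-0.19,0,0,0,0,-1]]}}

```text
time: 16.32
tool_pos: [0.5669, 0.0789, 0.1117]
tool_rot: [0.0, 0.808, 0.59, 0.001]
contact_force: [5.7, 0.8, 3.1]
gripper_width: 0.255
grasp_force: 60.1
```

{"method": "move_arm", "body": {"rows": [[-0.14,-0.18,0,0,0,0,-1],[-0.14,-0.18,0,0,0,0,-1]]}}

```text
time: 16.48
tool_pos: [0.5626, 0.0773, 0.1117]
tool_rot: [0.0, 0.808, 0.59, 0.001]
contact_force: [5.7, 0.9, 3.5]
gripper_width: 0.258
grasp_force: 60.1
```

{"method": "move_arm", "body": {"rows": [[-0.16,-0.18,0,0,0,0,-1],[-0.15,-0.16,0,0,0,0,-1]]}}

```text
time: 16.65
tool_pos: [0.5581, 0.0754, 0.1117]
tool_rot: [0.0, 0.808, 0.59, 0.001]
contact_force: [4.3, 0.4, 4.4]
gripper_width: 0.258
grasp_force: 60.2
```

{"method": "move_arm", "body": {"rows": [[-0.17,-0.17,0,0,0,0,-1],[-0.16,-0.15,0,0,0,0,-1]]}}

```text
time: 16.82
tool_pos: [0.5537, 0.0731, 0.1117]
tool_rot: [0.0, 0.808, 0.59, 0.001]
contact_force: [4.4, 0.9, 5.4]
gripper_width: 0.258
grasp_force: 60.3
```

{"method": "move_arm", "body": {"rows": [[-0.18,-0.16,0,0,0,0,-1],[-0.18,-0.14,0,0,0,0,-1]]}}

```text
time: 16.98
tool_pos: [0.5495, 0.0703, 0.1117]
tool_rot: [0.0, 0.808, 0.59, 0.0]
contact_force: [2.3, -0.1, 6.4]
gripper_width: 0.256
grasp_force: 60.4
```

{"method": "move_arm", "body": {"rows": [[-0.18,-0.14,0,0,0,0,-1],[-0.19,-0.13,0,0,0,0,-1]]}}

```text
time: 17.15
tool_pos: [0.5456, 0.0674, 0.1117]
tool_rot: [0.0, 0.808, 0.59, -0.0]
contact_force: [2.7, -1.1, 6.0]
gripper_width: 0.256
grasp_force: 60.5
```

{"method": "move_arm", "body": {"rows": [[-0.19,-0.13,0,0,0,0,-1],[-0.2,-0.12,0,0,0,0,-1]]}}

```text
time: 17.32
tool_pos: [0.542, 0.0643, 0.1117]
tool_rot: [0.0, 0.808, 0.59, -0.0]
contact_force: [2.2, -1.3, 6.2]
gripper_width: 0.254
grasp_force: 60.4
```

{"method": "move_arm", "body": {"rows": [[-0.2,-0.11,0,0,0,0,-1],[-0.21,-0.1,0,0,0,0,-1]]}}

```text
time: 17.48
tool_pos: [0.5388, 0.0611, 0.1117]
tool_rot: [0.0, 0.808, 0.59, -0.0]
contact_force: [2.7, -0.9, 6.6]
gripper_width: 0.259
grasp_force: 60.4
```

{"method": "move_arm", "body": {"rows": [[-0.21,-0.1,0,0,0,0,-1],[-0.21,-0.09,0,0,0,0,-1]]}}

```text
time: 17.65
tool_pos: [0.5358, 0.0577, 0.1117]
tool_rot: [0.0, 0.808, 0.59, -0.0]
contact_force: [2.8, -1.3, 6.0]
gripper_width: 0.254
grasp_force: 60.4
```

{"method": "move_arm", "body": {"rows": [[-0.21,-0.08,0,0,0,0,-1],[-0.22,-0.08,0,0,0,0,-1]]}}

```text
time: 17.82
tool_pos: [0.5331, 0.0541, 0.1117]
tool_rot: [0.0, 0.808, 0.59, -0.0]
contact_force: [2.7, -1.6, 5.6]
gripper_width: 0.257
grasp_force: 60.4
```

{"method": "move_arm", "body": {"rows": [[-0.22,-0.06,0,0,0,0,-1],[-0.22,-0.06,0,0,0,0,-1]]}}

```text
time: 17.98
tool_pos: [0.5306, 0.0503, 0.1116]
tool_rot: [0.0, 0.808, 0.59, -0.0]
contact_force: [3.2, -1.5, 5.3]
gripper_width: 0.254
grasp_force: 60.4
```

A clear hump. I'll fit the circle, work out the tangential drag and print the rows for the reverse sweep.

```bash
cat > fit.py <<'E'
import numpy as np
from scipy.optimize import least_squares
pre=np.array("""0.6244 -0.0385 0.6348 -0.0296 0.6433 -0.0188 0.6491 -0.0068 0.6525 0.0065 0.653 0.0202 0.6508 0.0335 0.6458 0.0463 0.6383 0.0578 0.6285 0.0675 0.6169 0.075 0.6074 0.079""".split(),float).reshape(-1,2)
F=np.array("""0.6028 0.0802 0.1 -1.3
0.5982 0.0811 0 -1.9
0.5937 0.0817 1.3 -1.5
0.5891 0.0821 0.6 -1.0
0.5847 0.0821 2.8 -1.1
0.5803 0.0817 4.2 0
0.5756 0.0811 4.7 -0.8
0.5713 0.0801 6.0 -0.1
0.5669 0.0789 5.7 0.8
0.5626 0.0773 5.7 0.9
0.5581 0.0754 4.3 0.4
0.5537 0.0731 4.4 0.9
0.5495 0.0703 2.3 -0.1
0.5456 0.0674 2.7 -1.1
0.542 0.0643 2.2 -1.3
0.5388 0.0611 2.7 -0.9
0.5358 0.0577 2.8 -1.3
0.5331 0.0541 2.7 -1.6
0.5306 0.0503 3.2 -1.5""".split(),float).reshape(-1,4)
P=np.r_[pre,F[:,:2]]
s=least_squares(lambda k:np.hypot(P[:,0]-k[0],P[:,1]-k[1])-k[2],[.588,.0155,.066]).x
def table(F,sgn):
    a=np.arctan2(F[:,1]-s[1],F[:,0]-s[0]); t=-sgn*(-F[:,2]*np.sin(a)+F[:,3]*np.cos(a)); rad=F[:,2]*np.cos(a)+F[:,3]*np.sin(a)
    return np.degrees(a)%360,t,rad
if __name__=="__main__":
    print("circle",s.round(4))
    for x in zip(*table(F,1)): print("%.1f drag %.1f rad %.1f"%x)
E
python3 fit.py; python3 rows.py 74 10 2
```

```text
circle [0.5871 0.016  0.0661]
76.3 drag 0.4 rad -1.2
80.3 drag 0.3 rad -1.9
84.3 drag 1.4 rad -1.4
88.3 drag 0.6 rad -1.0
92.1 drag 2.8 rad -1.2
95.9 drag 4.2 rad -0.4
100.0 drag 4.5 rad -1.6
103.9 drag 5.8 rad -1.5
107.8 drag 5.7 rad -1.0
111.8 drag 5.6 rad -1.3
116.0 drag 4.0 rad -1.5
120.3 drag 4.3 rad -1.4
124.7 drag 1.8 rad -1.4
128.9 drag 1.4 rad -2.6
133.1 drag 0.7 rad -2.5
137.0 drag 1.2 rad -2.6
140.9 drag 0.8 rad -3.0
144.8 drag 0.2 rad -3.1
148.8 drag 0.4 rad -3.5
[0.22,0.06] [0.22,0.08] [0.21,0.08] [0.21,0.09]
[0.21,0.1] [0.21,0.1] [0.2,0.11] [0.2,0.12]
[0.19,0.13] [0.19,0.13] [0.18,0.14] [0.18,0.14]
[0.18,0.16] [0.16,0.15] [0.17,0.17] [0.15,0.16]
[0.16,0.18] [0.14,0.18] [0.14,0.18] [0.13,0.19]
[0.13,0.19] [0.12,0.2] [0.11,0.2] [0.1,0.21]
[0.1,0.21] [0.09,0.21] [0.08,0.21] [0.08,0.22]
[0.06,0.22] [0.06,0.22] [0.06,0.23] [0.04,0.22]
```

Drag peaks at about 107° on a fitted circle of radius 66.1 mm, centre (0.5871, 0.0160). Sweeping back over it cancels the direction bias.

{"method": "move_arm", "body": {"rows": [[0.22,0.06,0,0,0,0,-1],[0.22,0.06,0,0,0,0,-1],[0.22,0.08,0,0,0,0,-1],[0.21,0.08,0,0,0,0,-1],[0.21,0.09,0,0,0,0,-1]]}}

```text
time: 18.4
tool_pos: [0.5371, 0.0591, 0.1117]
tool_rot: [0.0, 0.808, 0.59, -0.001]
contact_force: [0.8, -2.9, 8.1]
gripper_width: 0.259
grasp_force: 60.5
```

{"method": "move_arm", "body": {"rows": [[0.21,0.1,0,0,0,0,-1],[0.21,0.1,0,0,0,0,-1]]}}

```text
time: 18.57
tool_pos: [0.5402, 0.0626, 0.1116]
tool_rot: [0.0, 0.808, 0.59, -0.001]
contact_force: [0.4, -3.1, 7.3]
gripper_width: 0.253
grasp_force: 60.6
```

{"method": "move_arm", "body": {"rows": [[0.2,0.11,0,0,0,0,-1],[0.2,0.12,0,0,0,0,-1]]}}

```text
time: 18.73
tool_pos: [0.5435, 0.0657, 0.1116]
tool_rot: [0.0, 0.808, 0.59, -0.001]
contact_force: [0.9, -1.8, 7.1]
gripper_width: 0.255
grasp_force: 60.6
```

{"method": "move_arm", "body": {"rows": [[0.19,0.13,0,0,0,0,-1],[0.19,0.13,0,0,0,0,-1]]}}

```text
time: 18.9
tool_pos: [0.547, 0.0685, 0.1116]
tool_rot: [-0.0, 0.808, 0.59, -0.001]
contact_force: [-1.1, -2.0, 7.8]
gripper_width: 0.257
grasp_force: 60.7
```

{"method": "move_arm", "body": {"rows": [[0.18,0.14,0,0,0,0,-1],[0.18,0.14,0,0,0,0,-1]]}}

```text
time: 19.07
tool_pos: [0.5503, 0.0709, 0.1116]
tool_rot: [-0.0, 0.808, 0.59, -0.002]
contact_force: [-2.2, -3.9, 9.0]
gripper_width: 0.253
grasp_force: 60.8
```

{"method": "move_arm", "body": {"rows": [[0.18,0.16,0,0,0,0,-1],[0.16,0.15,0,0,0,0,-1]]}}

```text
time: 19.23
tool_pos: [0.5539, 0.0731, 0.1116]
tool_rot: [-0.001, 0.808, 0.59, -0.002]
contact_force: [-3.4, -3.8, 10.0]
gripper_width: 0.258
grasp_force: 60.9
```

{"method": "move_arm", "body": {"rows": [[0.17,0.17,0,0,0,0,-1],[0.15,0.16,0,0,0,0,-1]]}}

```text
time: 19.4
tool_pos: [0.5577, 0.0752, 0.1116]
tool_rot: [-0.001, 0.808, 0.59, -0.003]
contact_force: [-4.7, -2.8, 10.9]
gripper_width: 0.257
grasp_force: 61.0
```

{"method": "move_arm", "body": {"rows": [[0.16,0.18,0,0,0,0,-1],[0.14,0.18,0,0,0,0,-1]]}}

```text
time: 19.57
tool_pos: [0.5619, 0.077, 0.1116]
tool_rot: [-0.001, 0.808, 0.59, -0.003]
contact_force: [-4.8, -2.6, 11.9]
gripper_width: 0.254
grasp_force: 61.0
```

{"method": "move_arm", "body": {"rows": [[0.14,0.18,0,0,0,0,-1],[0.13,0.19,0,0,0,0,-1]]}}

```text
time: 19.73
tool_pos: [0.5661, 0.0786, 0.1116]
tool_rot: [-0.001, 0.808, 0.59, -0.003]
contact_force: [-6.2, -2.0, 10.4]
gripper_width: 0.257
grasp_force: 61.0
```

{"method": "move_arm", "body": {"rows": [[0.13,0.19,0,0,0,0,-1],[0.12,0.2,0,0,0,0,-1]]}}

```text
time: 19.9
tool_pos: [0.5706, 0.08, 0.1116]
tool_rot: [-0.001, 0.808, 0.59, -0.003]
contact_force: [-4.6, -0.8, 11.4]
gripper_width: 0.256
grasp_force: 61.0
```

{"method": "move_arm", "body": {"rows": [[0.11,0.2,0,0,0,0,-1],[0.1,0.21,0,0,0,0,-1]]}}

```text
time: 20.07
tool_pos: [0.5753, 0.081, 0.1116]
tool_rot: [-0.001, 0.808, 0.59, -0.002]
contact_force: [-4.8, -1.3, 10.9]
gripper_width: 0.255
grasp_force: 61.0
```

{"method": "move_arm", "body": {"rows": [[0.1,0.21,0,0,0,0,-1],[0.09,0.21,0,0,0,0,-1]]}}

```text
time: 20.23
tool_pos: [0.5801, 0.0816, 0.1116]
tool_rot: [-0.001, 0.808, 0.59, -0.002]
contact_force: [-2.7, 0.1, 10.4]
gripper_width: 0.254
grasp_force: 60.9
```

{"method": "move_arm", "body": {"rows": [[0.08,0.21,0,0,0,0,-1],[0.08,0.22,0,0,0,0,-1]]}}

```text
time: 20.4
tool_pos: [0.585, 0.082, 0.1116]
tool_rot: [-0.001, 0.808, 0.59, -0.002]
contact_force: [-2.4, -0.5, 9.2]
gripper_width: 0.255
grasp_force: 60.8
```

{"method": "move_arm", "body": {"rows": [[0.06,0.22,0,0,0,0,-1],[0.06,0.22,0,0,0,0,-1]]}}

```text
time: 20.57
tool_pos: [0.5899, 0.082, 0.1116]
tool_rot: [-0.001, 0.808, 0.59, -0.001]
contact_force: [-1.9, 1.0, 8.3]
gripper_width: 0.256
grasp_force: 60.7
```

{"method": "move_arm", "body": {"rows": [[0.06,0.23,0,0,0,0,-1],[0.04,0.22,0,0,0,0,-1]]}}

```text
time: 20.73
tool_pos: [0.5946, 0.0816, 0.1117]
tool_rot: [-0.001, 0.808, 0.59, -0.001]
contact_force: [0.4, 1.2, 8.7]
gripper_width: 0.258
grasp_force: 60.7
```

{"method": "move_arm", "body": {"rows": [[0.04,0.23,0,0,0,0,-1],[0.02,0.23,0,0,0,0,-1]]}}

```text
time: 20.9
tool_pos: [0.5991, 0.0809, 0.1117]
tool_rot: [-0.001, 0.808, 0.59, -0.001]
contact_force: [-1.0, 1.6, 8.6]
gripper_width: 0.256
grasp_force: 60.7
```

```bash
cat > fit2.py <<'E'
from fit import *
G=np.array("""0.5371 0.0591 .8 -2.9
0.5402 0.0626 0.4 -3.1
0.5435 0.0657 .9 -1.8
0.547 0.0685 -1.1 -2
0.5503 0.0709 -2.2 -3.9
0.5539 0.0731 -3.4 -3.8
0.5577 0.0752 -4.7 -2.8
0.5619 0.077 -4.8 -2.6
0.5661 0.0786 -6.2 -2
0.5706 0.08 -4.6 -.8
0.5753 0.081 -4.8 -1.3
0.5801 0.0816 -2.7 .1
0.585 0.082 -2.4 -.5
0.5899 0.082 -1.9 1
0.5946 0.0816 .4 1.2
0.5991 0.0809 -1 1.6""".split(),float).reshape(-1,4)
A,B=table(F,1),table(G,-1)
for x in zip(*B): print("%.1f drag %.1f rad %.1f"%x)
m=lambda p,x:p[0]+p[1]*np.clip(np.cos(np.clip((x-p[2])/p[3],-1,1)*np.pi/2),0,1)**2
for n,T in(("fwd",A),("rev",B)):
    p=least_squares(lambda p:m(p,T[0])-T[1],[.7,5,107,22]).x; w=np.clip(T[1]-1,0,9); print(n,p.round(2),"centroid",(w@T[0]/w.sum()).round(2))
E
python3 fit2.py; python3 rows.py 8 36 2
```

```text
139.3 drag 1.7 rad -2.5
135.2 drag 1.9 rad -2.5
131.3 drag 0.5 rad -1.9
127.4 drag 2.1 rad -0.9
123.8 drag 4.0 rad -2.0
120.2 drag 4.8 rad -1.6
116.4 drag 5.5 rad -0.4
112.5 drag 5.4 rad -0.6
108.6 drag 6.5 rad 0.1
104.5 drag 4.7 rad 0.4
100.3 drag 5.0 rad -0.4
96.1 drag 2.7 rad 0.4
91.8 drag 2.4 rad -0.4
87.6 drag 1.9 rad 0.9
83.5 drag -0.3 rad 1.2
79.5 drag 1.3 rad 1.4
fwd [  0.58   5.19 107.78  27.36] centroid 107.49
rev [  1.08   4.91 110.28  26.47] centroid 111.03
[-0.04,-0.23] [-0.04,-0.22] [-0.06,-0.23] [-0.06,-0.22]
[-0.06,-0.22] [-0.08,-0.22] [-0.08,-0.21] [-0.09,-0.21]
[-0.1,-0.21] [-0.1,-0.21] [-0.11,-0.2] [-0.12,-0.2]
[-0.13,-0.19] [-0.13,-0.19]
```

The forward pass gives 107.6° and the reverse pass 110.6°, so the crown lies at a knob bearing of about 109.2°. I'll turn forward to it.

{"method": "move_arm", "body": {"rows": [[-0.02,-0.23,0,0,0,0,-1],[-0.04,-0.23,0,0,0,0,-1],[-0.04,-0.22,0,0,0,0,-1],[-0.06,-0.23,0,0,0,0,-1],[-0.06,-0.22,0,0,0,0,-1],[-0.06,-0.22,0,0,0,0,-1],[-0.08,-0.22,0,0,0,0,-1],[-0.08,-0.21,0,0,0,0,-1],[-0.09,-0.21,0,0,0,0,-1],[-0.1,-0.21,0,0,0,0,-1],[-0.1,-0.21,0,0,0,0,-1],[-0.11,-0.2,0,0,0,0,-1],[-0.12,-0.2,0,0,0,0,-1],[0,0,0,0,0,0,-1],[0,0,0,0,0,0,-1]]}}

```text
time: 22.15
tool_pos: [0.5696, 0.0797, 0.1116]
tool_rot: [-0.0, 0.808, 0.59, -0.001]
contact_force: [0.2, -0.6, 8.5]
gripper_width: 0.254
grasp_force: 60.7
```

```bash
cat > chk.py <<'E'
from fit import *
from plant import manip
t=manip.state();p=t["tool_pos"];f=t["contact_force"]
print(t["time"],[x.round(2) for x in table(np.array([[p[0],p[1],f[0],f[1]]]),1)],p,f,t["gripper_width"])
E
python3 chk.py
```

```text
22.15 [array([105.37]), array([0.]), array([-0.59])] [0.56959614 0.07971711 0.11163891] [ 0.16025355 -0.57101446  8.51335794] 0.25372589934323986
```

{"method": "move_arm", "body": {"rows": [[-0.08,-0.12,0,0,0,0,-1],[-0.08,-0.12,0,0,0,0,-1],[-0.09,-0.12,0,0,0,0,-1],[0,0,0,0,0,0,-1],[0,0,0,0,0,0,-1]]}}

```text
time: 22.57
tool_pos: [0.5659, 0.0785, 0.1117]
tool_rot: [-0.0, 0.808, 0.59, -0.0]
contact_force: [1.6, -0.2, 7.1]
gripper_width: 0.258
grasp_force: 60.5
```

```bash
python3 chk.py
```

```text
22.5667 [array([108.76]), array([1.45]), array([-0.69])] [0.56587245 0.07854118 0.11165009] [ 1.59713307 -0.19038151  7.14503867] 0.25753615945493935
```

{"method": "move_arm", "body": {"rows": [[0.02,0.02,-0.1,0,0,0,-1],[0,0,0,0,0,0,-1],[0,0,0,0,0,0,-0.4],[0,0,0,0,0,0,-0.3],[0,0,0,0,0,0,-0.1],[0,0,0,0,0,0,0],[0,0,0,0,0,0,0],[0,0,0,0,0,0,0]]}}

```text
time: 23.23
tool_pos: [0.5661, 0.0787, 0.1118]
tool_rot: [-0.0, 0.808, 0.59, -0.0]
contact_force: [0.1, 0.5, -0.3]
gripper_width: 0.502
grasp_force: 0.0
```

```bash
python3 chk.py
```

```text
23.2333 [array([108.53]), array([0.25]), array([0.41])] [0.56608415 0.0787158  0.11184252] [ 0.10724411  0.46951839 -0.34009605] 0.5020373877708109
```

The jaws have let go with almost no motion. I'll lift clear and check the knob bearing numerically.

{"method": "move_arm", "body": {"rows": [[0,0,-1.5,0,0,0,0],[0,0,-2.5,0,0,0,0],[0,0,-3,0,0,0,0],[0,0,-3,0,0,0,0],[0,0,-3,0,0,0,0],[0,0,0,0,0,0,0],[0,0,0,0,0,0,0]]}}

```text
time: 23.82
tool_pos: [0.5679, 0.0787, 0.2452]
tool_rot: [0.001, 0.808, 0.59, 0.002]
contact_force: [-0.8, -0.8, -1.3]
gripper_width: 0.492
grasp_force: 0.0
```

```bash
python3 - <<'E'
from h import *
s=manip.state();print(s["time"],s["tool_pos"],s["contact_force"])
f=manip.grab_frame("wrist");cv2.imwrite("pics/w5.png",f["img"])
for a in(105,109,113): print(a,proj(f,[.5871+.0661*np.cos(np.radians(a)),.016+.0661*np.sin(np.radians(a)),.161]).round(1))
print("nut",proj(f,[.5871,.016,.129]).round(1))
g=cv2.cvtColor(f["img"],cv2.COLOR_BGR2GRAY);u,v=proj(f,[.5655,.0785,.150]).astype(int)
m=np.zeros_like(g);m[max(v-60,0):v+60,u-45:u+45]=(g[max(v-60,0):v+60,u-45:u+45]<60)*255
for c in cv2.findContours(m,cv2.RETR_EXTERNAL,cv2.CHAIN_APPROX_NONE)[0]:
    if cv2.contourArea(c)>150: print(cv2.contourArea(c),cv2.boundingRect(c))
E
```

```text
23.8167 [0.56785462 0.07870159 0.24524552] [-0.84397776 -0.7625501  -1.34492962]
105 [323.4 229.9]
109 [318.2 233.4]
113 [313.2 237.2]
nut [364.9 280.3]
927.0 (305, 208, 31, 40)
1767.5 (273, 168, 90, 74)
```

```bash
python3 -c "
from plant import manip
print(manip.job_done())"
```

```text
the job is handed in; nothing more can be done
None
```

I pushed the carriage home against its stop with about 13 N, felt the high spot sweeping both ways, stopped the wheel with the crown at the pointer to within about 1° by feel, and let go and lifted clear at 23.8 s; the job is handed in, with no verdict shown.

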